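# Take the used filter sleeve out of the spring-lid holder

## Robot

A 6-joint arm with a two-finger parallel gripper is mounted at the origin on the work surface. World frame = base frame: x ahead of the robot, y to its left, z up, the work surface at z = 0. Lengths are in m, angles in rad, forces in N, time in s.
With the tool pointing down it reaches from about 0.275 to 0.825 m from the base axis. Payload 4.9 kg.
Tool frame: the origin (TCP) lies midway between the tips of the shut fingers; the grasp point (between the pads) lies 19 mm behind it (grip_point_offset is the distance from the TCP to the grasp point, in m); z points along the fingers, x is the direction in which the jaws open and shut, and the axes are right-handed (so a half turn about z gives the same grasp; the last joint's range is limited). The gripper opens to 85 mm and grips with 20 to 120 N. Pads are 22 mm wide; open, the fingers measure 114 mm over their backs; the gripper's body (76 mm by 85 mm) begins 54 mm behind the grasp point. The pads swing forward as they close: fully open they stand 13 mm farther back than shut.
Start: joints at [-1.348, 0.326, -0.193, 1.052, 0, 1.437], TCP at [0.192, -0.515, 0.205] pointing down, gripper open.
Joint ranges: [-2.65, 2.65], [-0.97, 1.79], [-1.3, 1.35], [-1.93, 2.1], [-1.47, 1.37], [-3.14, 3.14]. Speed limits (rad/s): [2.57, 2.57, 3.14, 3.14, 3.14, 3.14].

## Interface

Orientations are given as a rotation vector (axis times angle).
In Python, from cell import * gives the robot as it stands. Calls block until the motion is done:
- movep(position, orientation): joint-space move of the TCP to a pose.
- move_l(position, velocity=0.15, rot=None, until_force=None): straight line of the TCP; rot=None keeps the orientation; velocity is the mean speed in m/s. With until_force (N) it stops when the force on the tool has changed by that much, and returns True; else False.
- set_joints(angles): joint-space move.
- let_go() and grab(newtons=None): open the fingers fully, or close them until they stop; newtons is the grip in N (None keeps the last).
- sleep(seconds).
- ik(position, orientation): joint angles nearest the present ones, or None.
- get_state(): the state.
- grab_frame(name): name is "side" or "top" or "wrist"; returns a dict with "img" (420x560x3 uint8, red, green, blue), "fx", "fy", "cx", "cy" (pixels), "cam_to_world" (4x4, takes a point from camera to world coordinates); the wrist camera has in their place "T_tool_cam" (4x4, takes a point from camera to tool coordinates, whose origin is the TCP and whose axes are the tool frame's). Camera axes: x right, y down, z forward; pixel columns grow to the right and rows downward; lengths in m; the calibration is good to about 2 mm. A picture is of the moment at which its call begins: read the wrist's pose just before it. There is no depth.
A pose or a line that the arm cannot do raises MotionError and nothing moves.
- sign_off(): hands the job in, once; it reports no verdict.
Trained networks look in the newest picture that a camera, given by its name, has taken for a name from the list of things; names that differ only in an ending like _2 or _b are one class to them, and where a whole thing is asked for, a point or a joint stands for the part that bears it (a point fixed in the world has none). Each returns a list of dicts, best first, with "score" (0 to 1); they miss things now and then, are a little off and sometimes report something else, mostly with a low value. They report only what shows in the picture. A call takes as long as a camera call. They do not tell look-alikes from the thing itself.
- spot_in(camera, name): "centre" ([column, row] in pixels, amid what is visible of it).
- silhouettes(camera, name): "mask" (420x560 bool, what is visible of it) and "centre" ([column, row] in pixels, amid what is visible of it).
- tip_of(camera, name): "centre" ([column, row] in pixels: a listed point, or the origin of a listed thing).
The state is a dict: "clock": time; "q": joint angles; "joint_velocities": joint speeds; "tau": joint torques, N m; "position": TCP position; "eef_rot": TCP orientation; "contact_force": force on the tool from outside, world axes, zero at the start; "wrist_torque": the same for the moment, N m; "finger_gap": opening from 0.0 (shut) to 1.0 (fully open).
Only numpy, scipy, OpenCV 4.12 (cv2) and the standard library are available. Lean on these libraries where they do the work, as an engineer would, in place of code of your own. Each camera call takes 0.05 s, during which the arm holds its last target.

## Task

Press the red release button on the filter holder's sloped nose, gently, so that its lid springs fully open. Then slide the filter sleeve off the free end of its rod and lay it on its side, flat on the floor of the steel tray, without dropping it. Leave the lid open and do not disturb the other things on the bench.

Things in the scene. Friction and masses are not known exactly. Their poses are not given: they have to be found in the camera images.
- holder: white filter holder fixed to the bench, 290 long, 110 wide, 175 mm tall with lid shut. Origin at its underside, z up; its -x axis points to its front (sloped nose with red button), +x to its rear wall (face at x 95 mm). Plinth x -100 to 115 mm, top at z 60. Open at both sides above the plinth
- rod_end (a point): free end of the holder's steel rod (holder x -60, y 0, z 125 mm). The rod, 16 mm thick and 155 mm long, runs level from here along the holder's +x into the rear wall, where it is fixed. Axes as the holder's
- nose (a point): centre of the button's seat in the nose's sloping face (holder x -125, y 0, z 55 mm); axes as the holder's. The nose is 90 mm wide, from holder x -165 (30 mm high) to -90 mm (80 mm high); its face slopes 35 degrees
- lid (a joint): angle (rad) of the clear lid with blue front: 0 shut and latched, 1.9 sprung open at its stop, where it stays. Once the button is pressed far enough its spring swings it up and back, away from the nose, in about a second. It cannot be pulled open while latched
- lid_hinge (a point): middle of the lid's hinge line (across, along the holder's y), at holder x 115, z 175 mm. Shut, the lid reaches from here to holder x -105 mm, 112 mm wide, its front wall hanging from z 175 to 130 mm; it stands right above the button and bars a vertical tool. Open, it leans back 19 degrees past upright and leaves rod and sleeve free from above
- button: red release button; origin at its seat (point nose), moving with it. Its z axis points out of the slope, 35 degrees off vertical, towards the holder's front: press along -z. Cap 38 mm across, screw height varies: its face is 12 to 24 mm out from the origin, feel for it. Spring 2 N at rest, 5 N at 10 mm; latch lets go at about 6 mm; hard stop at 10 mm; over 40 N breaks it
- sleeve_mid (a point): centre of the filter sleeve: white ribbed tube with orange bands, 100 mm long, 48 mm outside, 26 mm bore, about 0.16 kg (varies). Its x axis is the tube's. At the start it hangs loosely on the rod under the lid, its axis 5 mm below the rod's (5 mm of play all round once centred). It leaves only over the rod's free end
- tray: flat steel tray, fixed to the bench, 160 mm (x) by 190 mm (y) outside, 22 mm high, walls and floor 3 mm; origin at the centre of its underside
- bottle_a: glass bottle with red cap, 70 mm across, 150 mm tall, upright; origin at its underside
- bottle_b: glass bottle with red cap, same as bottle_a; origin at its underside
- bottle_c: smaller glass bottle with red cap, 60 mm across, 120 mm tall; origin at its underside
- beaker: white cup 64 mm across, 85 mm tall; origin at its underside
- jar: amber jar with blue cap, 60 mm across, 70 mm tall; origin at its underside
- clamp_ring: steel ring lying flat, 52 mm across, 18 mm tall; origin at its underside
- wrench: wrench lying flat, 150 mm long, near the robot
- sleeve: the same filter sleeve; its body origin and axes coincide with sleeve_mid
Not all that is in view belongs to the job. Of the things that look like the tray, take the one that is nearest to the robot's base at the start.

How it is judged:
By the outcome, as a careful person would: the job done as asked, in the order asked, and still so for the second after the job is handed in, with the robot touching nothing.
It also fails if it takes over 62 s, if anything falls off the work surface, if the arm or the gripper's body presses on something with over 40 N, if the wrist force passes 120 N, or if a joint passes its speed limit or range.

## Working session

There is one attempt and no reset: what is moved stays moved. The work goes in short steps, each a Python script; the robot and the scene stay as the last script left them, time stands still between calls to the robot, and variables do not carry over. Pictures are saved under pics/ and viewed, and the job is handed in when it is done.

```bash
ls; mkdir -p pics; cat > h.py <<'E'
from cell import *
import numpy as np, cv2
from scipy.spatial.transform import Rotation as R
def snap(n,fn):
    s=get_state(); f=grab_frame(n)
    cv2.imwrite('pics/'+fn,cv2.cvtColor(f['img'],cv2.COLOR_RGB2BGR))
    if 'cam_to_world' in f: T=np.array(f['cam_to_world'])
    else:
        W=np.eye(4);W[:3,:3]=R.from_rotvec(s['eef_rot']).as_matrix();W[:3,3]=s['position'];T=W@np.array(f['T_tool_cam'])
    f['T']=T; return f
def ray(f,px):
    d=f['T'][:3,:3]@np.array([(px[0]-f['cx'])/f['fx'],(px[1]-f['cy'])/f['fy'],1.]); return f['T'][:3,3],d/np.linalg.norm(d)
def atz(f,px,z):
    o,d=ray(f,px); return o+d*(z-o[2])/d[2]
def proj(f,p):
    c=np.linalg.inv(f['T'])@np.append(p,1); return np.array([f['fx']*c[0]/c[2]+f['cx'],f['fy']*c[1]/c[2]+f['cy']])
def tri(rs):
    A=sum(np.eye(3)-np.outer(d,d) for o,d in rs);b=sum((np.eye(3)-np.outer(d,d))@o for o,d in rs);return np.linalg.solve(A,b)
E
python3 - <<'E'
from h import *
fs={}
for n in ['side','top','wrist']:
    f=snap(n,n+'0.png'); fs[n]=f
    print(n,f['T'][:3,3].round(3),f['T'][:3,2].round(2),f['fx'])
    for k in ['holder','rod_end','nose','lid_hinge','button','sleeve_mid','tray','bottle_a','bottle_c','beaker','jar','clamp_ring','wrench']:
        r=tip_of(n,k); print(n,k,[(np.round(x['centre'],1).tolist(),round(x['score'],2)) for x in r[:4]])
print(get_state()['clock'])
E
```

```text
pics
side [0.534 0.788 0.767] [ 0.   -0.82 -0.57] 399.87449592016384
side holder [([286.4, 326.5], 0.85)]
side rod_end []
side nose [([302.9, 275.9], 0.96), ([232.7, 238.5], 0.53)]
side lid_hinge [([265.7, 317.0], 0.55)]
side button []
side sleeve_mid [([184.9, 334.0], 0.22)]
side tray [([292.8, 213.2], 0.8), ([336.1, 163.5], 0.69)]
side bottle_a [([205.4, 258.5], 0.84), ([181.9, 331.6], 0.75), ([235.5, 210.6], 0.58)]
side bottle_c [([205.4, 258.5], 0.84), ([181.9, 331.6], 0.75), ([235.5, 210.6], 0.58)]
side beaker [([358.0, 335.4], 0.63)]
side jar [([195.9, 292.7], 0.57)]
side clamp_ring [([231.6, 238.1], 0.6)]
side wrench [([334.7, 277.0], 0.91)]
top [ 0.285 -0.147  1.611] [ 0.18  0.01 -0.98] 498.9548220406753
top holder [([182.3, 226.3], 0.61), ([133.4, 207.3], 0.44)]
top rod_end [([194.7, 228.8], 0.6)]
top nose [([214.2, 237.5], 0.85)]
top lid_hinge [([133.1, 207.6], 0.93), ([214.1, 235.3], 0.31)]
top button [([213.4, 237.4], 0.66), ([214.7, 159.0], 0.55)]
top sleeve_mid [([176.7, 158.9], 0.73)]
top tray [([433.7, 281.6], 0.69), ([319.4, 229.3], 0.67), ([174.1, 160.5], 0.3)]
top bottle_a [([252.3, 157.4], 0.64), ([175.0, 158.4], 0.64), ([327.5, 176.0], 0.61)]
top bottle_c [([252.3, 157.4], 0.64), ([175.0, 158.4], 0.64), ([327.5, 176.0], 0.61)]
top beaker [([172.8, 278.8], 0.87)]
top jar [([215.5, 158.6], 0.76)]
top clamp_ring [([279.6, 177.8], 0.63)]
top wrench [([227.3, 268.6], 0.64)]
wrist [ 0.259 -0.491  0.375] [-0.26 -0.1  -0.96] 295.99631360395466
wrist holder []
wrist rod_end []
wrist nose []
wrist lid_hinge []
wrist button []
wrist sleeve_mid []
wrist tray [([413.3, 111.5], 0.61)]
wrist bottle_a []
wrist bottle_c []
wrist beaker []
wrist jar []
wrist clamp_ring []
wrist wrench []
2.1
```

View images.

View pics/side0.png

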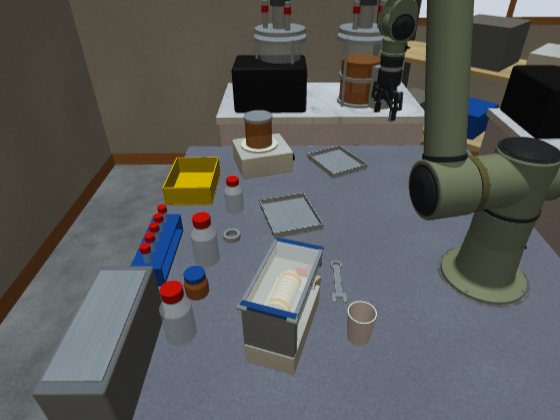

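View pics/top0.png

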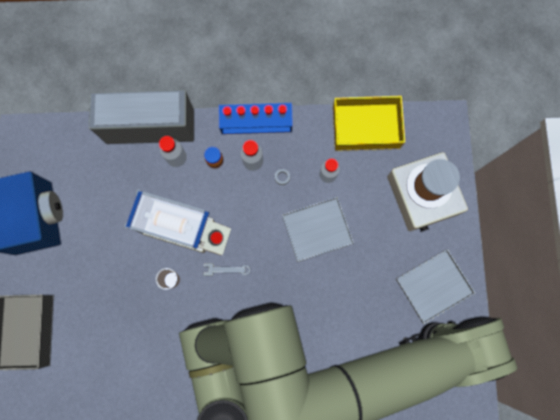

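View pics/wrist0.png

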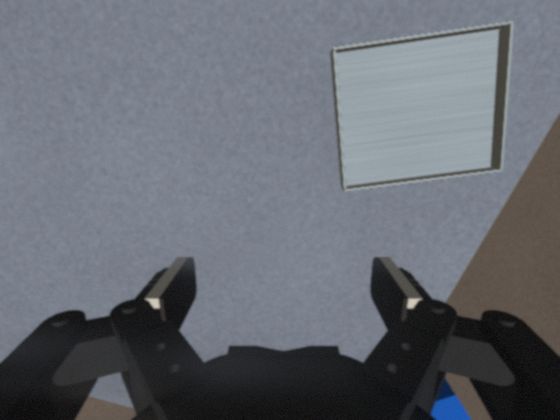

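```bash
python3 - <<'E'
from h import *
f=snap('top','top1.png'); g=snap('side','side1.png')
for nm,p,q,z in [('tray1',(319.4,229.3),(292.8,213.2),0.0),('tray2',(433.7,281.6),(336.1,163.5),0.0),('nose',(214.2,237.5),(302.9,275.9),.055),('hinge',(133.1,207.6),(265.7,317),.175),('rodend',(194.7,228.8),None,.125),('holder',(182.3,226.3),None,0),
 ('bA',(175,158.4),(181.9,331.6),0),('bB',(252.3,157.4),(205.4,258.5),0),('bC',(327.5,176),(235.5,210.6),0),('jar',(215.5,158.6),(195.9,292.7),0),('beaker',(172.8,278.8),(358,335.4),0),('ring',(279.6,177.8),(231.6,238.1),0),('wr',(227,268),(334,277),0),('buttoncap',(215,238),None,.07)]:
    P=atz(f,p,z); print(nm,'top',P.round(3),np.linalg.norm(P[:2]).round(3), '' if q is None else ('side',atz(g,q,z).round(3),'tri',tri([ray(f,p),ray(g,q)]).round(3)))
for k in ['tray','holder','lid','button','sleeve']:
  for cam in ['top','side']:
    for r in silhouettes(cam,k)[:3]:
        m=r['mask'].astype(np.uint8); 
        (c,wh,a)=cv2.minAreaRect(np.argwhere(m)[:,::-1].astype(np.float32)); print(cam,k,round(r['score'],2),np.round(c,1),np.round(wh,1),round(a,1),m.sum())
        if k=='tray' and cam=='top': print(np.array([atz(f,x,.022) for x in cv2.boxPoints((c,wh,a))]).round(3).tolist())
E
```

```text
tray1 top [ 0.514 -0.279  0.   ] 0.585 ('side', array([ 0.503, -0.287,  0.   ]), 'tri', array([ 0.508, -0.278,  0.008]))
tray2 top [ 0.335 -0.635  0.   ] 0.719 ('side', array([ 0.322, -0.628,  0.   ]), 'tri', array([ 0.328, -0.634, -0.002]))
nose top [0.49  0.057 0.055] 0.493 ('side', array([0.486, 0.061, 0.055]), 'tri', array([0.488, 0.058, 0.052]))
hinge top [0.57  0.279 0.175] 0.635 ('side', array([0.569, 0.291, 0.175]), 'tri', array([0.57 , 0.282, 0.165]))
rodend top [0.509 0.106 0.125] 0.52 
holder top [0.537 0.168 0.   ] 0.563 
bA top [0.769 0.194 0.   ] 0.793 ('side', array([ 0.773,  0.185, -0.   ]), 'tri', array([0.768, 0.192, 0.009]))
bB top [ 0.764 -0.065  0.   ] 0.767 ('side', array([ 0.757, -0.068,  0.   ]), 'tri', array([ 0.76 , -0.066,  0.003]))
bC top [ 0.692 -0.314  0.   ] 0.76 ('side', array([ 0.694, -0.304,  0.   ]), 'tri', array([ 0.695, -0.315, -0.007]))
jar top [0.764 0.058 0.   ] 0.766 ('side', array([0.762, 0.063, 0.   ]), 'tri', array([ 0.764,  0.059, -0.005]))
beaker top [0.368 0.198 0.   ] 0.418 ('side', array([ 0.364,  0.199, -0.   ]), 'tri', array([0.366, 
[... 285 characters left out ...]

top tray 0.73 [435.  285.4] [54.1 61.8] 58.0 3236
[[0.347, -0.507, 0.022], [0.445, -0.68, 0.022], [0.299, -0.757, 0.022], [0.204, -0.585, 0.022]]
top tray 0.61 [317.8 228.3] [49.6 59.5] 71.6 2872
[[0.564, -0.158, 0.022], [0.621, -0.343, 0.022], [0.466, -0.385, 0.022], [0.411, -0.203, 0.022]]
side tray 0.68 [361.5 323.5] [43. 29.] 90.0 1051
side tray 0.66 [337.1 161.2] [31.5 56.8] 76.0 1247
side tray 0.59 [291.4 214.9] [40.7 58.3] 79.2 1944
top holder 0.94 [178.8 223.1] [101.3  41.7] 16.6 3818
side holder 0.8 [278.6 302.4] [ 76.4 131.2] 16.6 8120
top lid 0.81 [167.9 218.9] [76.9 40.8] 17.1 3017
side lid 0.81 [282.9 277.5] [62.  85.5] 21.1 4504
top button 0.55 [216.5 237. ] [12. 11.] 90.0 126
```

```bash
cat >> h.py <<'E'
NOSE=np.array([.489,.057,.055]); YAW=np.arctan2(.223,.081)
def hold(p):  # holder coords (m) -> world
    c,s=np.cos(YAW),np.sin(YAW); O=NOSE-np.array([-.125*c,-.125*s,.055]); return O+np.array([c*p[0]-s*p[1],s*p[0]+c*p[1],p[2]])
def rotv(z,x):
    z=np.array(z)/np.linalg.norm(z); x=np.array(x)-np.dot(x,z)*z; x/=np.linalg.norm(x)
    return R.from_matrix(np.c_[x,np.cross(z,x),z]).as_rotvec()
def hdir(v): return hold(np.array(v))-hold(np.zeros(3))
E
python3 - <<'E'
from h import *
n=hdir([-np.sin(np.radians(35)),0,np.cos(np.radians(35))]); print(n)
print('camTool',np.round(grab_frame('wrist')['T_tool_cam'],3).tolist())
for a in [0,45,90,135,180,225,270,315]:
    x=hdir([0,np.cos(np.radians(a)),0])+np.sin(np.radians(a))*np.cross(n,hdir([0,1,0]))
    for d in [.012,.12]:
        q=ik(NOSE+n*d,rotv(-n,x)); print('press',a,d,None if q is None else np.round(q,2))
for a in [0,1]:
    x=hdir([0,1-2*a,0]); 
    for hx in [.02,-.13]:
      for z in [.106,.2]: q=ik(hold([hx,0,z]),rotv([0,0,-1],x)); print('grasp',a,hx,z,None if q is None else np.round(q,2))
E
```

```text
[-0.19582165 -0.53911391  0.81915204]
camTool [[1.0, 0.0, -0.0, 0.0], [-0.0, 0.96, 0.278, -0.071], [0.001, -0.278, 0.96, -0.17], [0.0, 0.0, 0.0, 1.0]]
press 0 0.012 [-0.46  0.4  -0.7   0.55  0.61 -1.71]
press 0 0.12 [-0.6   0.28 -0.58  0.88  0.59 -1.88]
press 45 0.012 [-0.46  0.4  -0.7   0.55  0.61 -2.49]
press 45 0.12 [-0.6   0.28 -0.58  0.88  0.59 -2.66]
press 90 0.012 [-0.46  0.4  -0.7   0.55  0.61  3.  ]
press 90 0.12 [-0.6   0.28 -0.58  0.88  0.59  2.84]
press 135 0.012 [-0.46  0.4  -0.7   0.55  0.61  2.22]
press 135 0.12 [-0.6   0.28 -0.58  0.88  0.59  2.05]
press 180 0.012 [-0.46  0.4  -0.7   0.55  0.61  1.43]
press 180 0.12 [-0.6   0.28 -0.58  0.88  0.59  1.27]
press 225 0.012 [-0.46  0.4  -0.7   0.55  0.61  0.65]
press 225 0.12 [-0.6   0.28 -0.58  0.88  0.59  0.48]
press 270 0.012 [-0.46  0.4  -0.7   0.55  0.61 -0.14]
press 270 0.12 [-0.6   0.28 -0.58  0.88  0.59 -0.31]
press 315 0.012 [-0.46  0.4  -0.7   0.55  0.61 -0.92]
press 315 0.12 [-0.6   0.28 -0.58  0.88  0.59 -1.09]
grasp 0 0.02 0.106 [ 0.22  0.45 -0.28  0.85  0.   -1.01]
grasp 0 0.02 0.2 [ 0.22  0.37 -0.14  1.06  0.   -1.01]
grasp 0 -0.13 0.106 [-0.04  0.31 -0.49  0.77  0.   -1.27]
grasp 0 -0.13 0.2 [-0.04  0.22 -0.35  1.    0.   -1.27]
grasp 1 0.02 0.106 [ 0.22  0.45 -0.28  0.85  0.    2.13]
grasp 1 0.02 0.2 [ 0.22  0.37 -0.14  1.06  0.    2.13]
grasp 1 -0.13 0.106 [-0.04  0.31 -0.49  0.77  0.    1.88]
grasp 1 -0.13 0.2 [-0.04  0.22 -0.35  1.    0.    1.88]
```

```bash
python3 - <<'E'
from h import *
n=hdir([-np.sin(np.radians(35)),0,np.cos(np.radians(35))])
grab(20)
movep(NOSE+n*.12,rotv(-n,hdir([0,1,0])))
f=snap('wrist','w1.png'); print(get_state()['clock'])
for k in ['nose','button','lid_hinge','rod_end','sleeve_mid']:
    r=tip_of('wrist',k); print(k,[(np.round(x['centre'],1).tolist(),round(x['score'],2)) for x in r[:3]])
r=silhouettes('wrist','button')
for x in r: print('mask',np.round(x['centre'],1),x['score'],x['mask'].sum(),np.round(cv2.minAreaRect(np.argwhere(x['mask'])[:,::-1].astype(np.float32)),1) if 0 else '')
print('proj nose',proj(f,NOSE),'cap',proj(f,NOSE+n*.018))
np.savez('w1.npz',T=f['T'],k=[f['fx'],f['fy'],f['cx'],f['cy']])
s=get_state();print(s['contact_force'],s['clock'],s['finger_gap'])
E
```

```text
6.35
nose [([280.4, 195.4], 0.76)]
button [([281.5, 196.3], 0.59)]
lid_hinge []
rod_end []
sleeve_mid []
mask [278.9 194.7] 0.9 1163 
proj nose [283.38614108 195.22862823] cap [283.40632401 199.70727501]
[ 0.1087317  -0.10605561  0.1684245 ] 6.65 -0.00012465861472676706
```

View pics/w1.png

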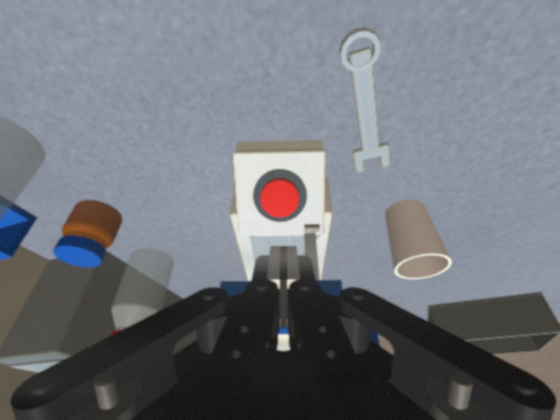

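```bash
sed -i 's/NOSE=np.array(\[.489,.057,.055\])/NOSE=np.array([.4923,.0558,.055])/' h.py; python3 - <<'E'
from h import *
n=hdir([-np.sin(np.radians(35)),0,np.cos(np.radians(35))])
rv=rotv(-n,hdir([0,1,0]))
move_l(NOSE+n*.036,.12,rot=rv)
p0=np.array(get_state()['position'])
hit=move_l(NOSE+n*.006,.012,until_force=1.2)
s=get_state(); p=np.array(s['position']); print(hit,'height',np.dot(p-NOSE,n),s['contact_force'],s['clock'])
if hit:
    h2=move_l(p-n*.0075,.015,until_force=12)
    s=get_state(); p=np.array(s['position']); print(h2,np.dot(p-NOSE,n),s['contact_force'],s['clock'])
    f=snap('side','s2.png')
E
```

```text
False height 0.006037584352717376 [0.3586163  0.11249533 0.07739366] 10.15
```

```bash
python3 - <<'E'
from h import *
f=snap('side','s2.png');f=snap('wrist','w2.png');f=snap('top','t2.png')
s=get_state();print(s['contact_force'],s['position'])
E
```

```text
[-0.25559708 -0.76834892  0.28437266] [0.49111404 0.05257118 0.05993152]
```

View pics/s2.png

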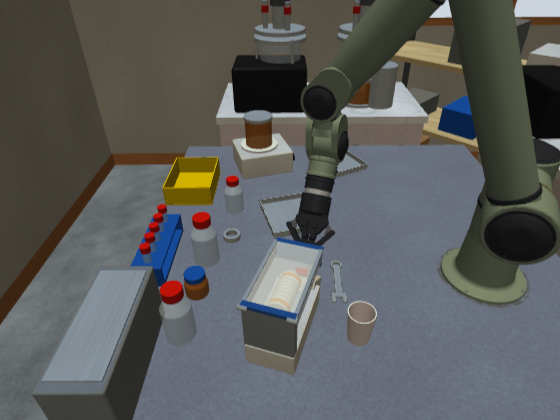

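View pics/w2.png

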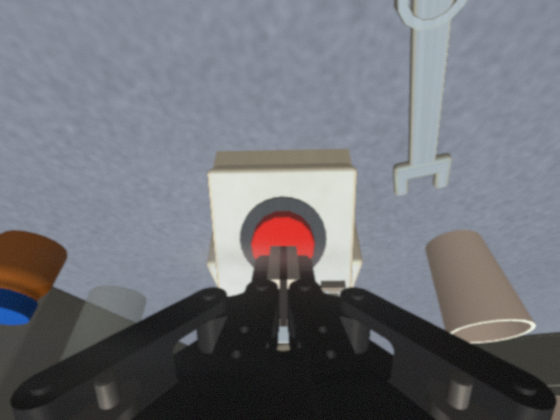

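```bash
python3 - <<'E'
from h import *
n=hdir([-np.sin(np.radians(35)),0,np.cos(np.radians(35))])
hit=move_l(NOSE-n*.012,.012,until_force=1.3)
s=get_state(); p=np.array(s['position']); print(hit,'height',np.dot(p-NOSE,n),s['contact_force'],s['clock'])
f=snap('wrist','w3.png')
E
```

```text
True height -0.011510087630499486 [ 0.4828451  -0.46844963  2.15451005] 11.6333
```

View pics/w3.png

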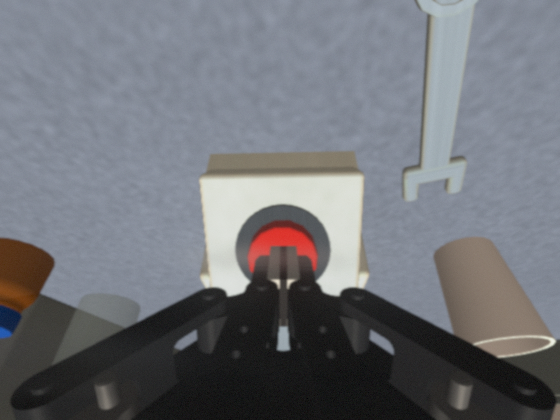

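```bash
python3 - <<'E'
from h import *
n=hdir([-np.sin(np.radians(35)),0,np.cos(np.radians(35))])
s=get_state(); p=np.array(s['position']); print(s['contact_force'],np.dot(p-NOSE,n),(np.array(s['position'])-NOSE))
for i in range(4):
    hit=move_l(p-n*.002*(i+1),.012,until_force=6)
    s=get_state(); q=np.array(s['position']); print(hit,'height',np.dot(q-NOSE,n),np.round(s['contact_force'],2),'along n',np.dot(s['contact_force'],n),s['clock'])
    if hit: break
f=snap('side','s4.png')
E
```

```text
[1.91806904 0.16969472 1.62198447] -0.011493401526476384 [ 0.00215241  0.0062032  -0.00943375]
False height -0.013561385420694846 [-0.11 -1.23  0.4 ] along n 1.0163167431505586 11.9917
False height -0.01556033817821086 [-0.87 -0.67  2.06] along n 2.2170717270006497 12.3083
False height -0.017586401733779667 [-1.16 -1.06  1.97] along n 2.4103006074380113 12.625
False height -0.019580262722159493 [-0.92 -1.51  2.09] along n 2.7055794743309316 12.9417
```

View pics/s4.png

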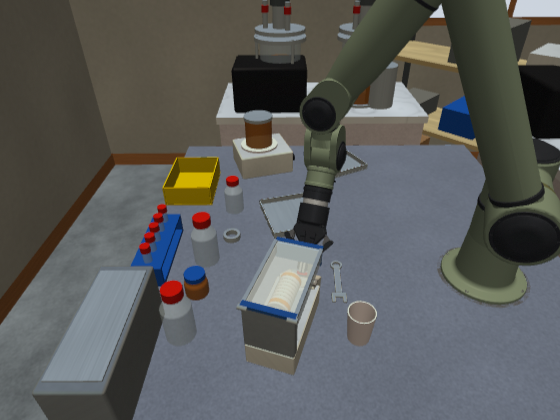

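```bash
python3 - <<'E'
from h import *
n=hdir([-np.sin(np.radians(35)),0,np.cos(np.radians(35))])
p=np.array(get_state()['position'])
for i in range(5):
    hit=move_l(p-n*.0015*(i+1),.012,until_force=6)
    s=get_state(); q=np.array(s['position']); fn=[np.dot(get_state()['contact_force'],n)]
    print(hit,'height',np.dot(q-NOSE,n),np.round(s['contact_force'],2),'n',np.round(np.dot(s['contact_force'],n),2),s['clock'])
    if hit or np.linalg.norm(s['contact_force'])>9: break
f=snap('side','s5.png');f=snap('wrist','w5.png')
E
```

```text
False height -0.0210327342869123 [-1.26 -1.83  4.5 ] n 4.91 13.275
True height -0.021403558644683195 [-3.98 -4.1   9.06] n 10.41 13.4833
```

View pics/s5.png

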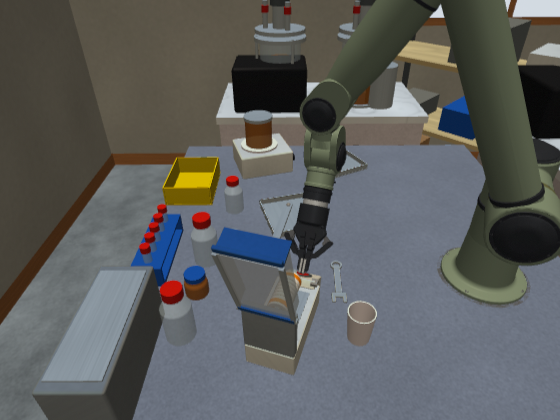

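View pics/w5.png

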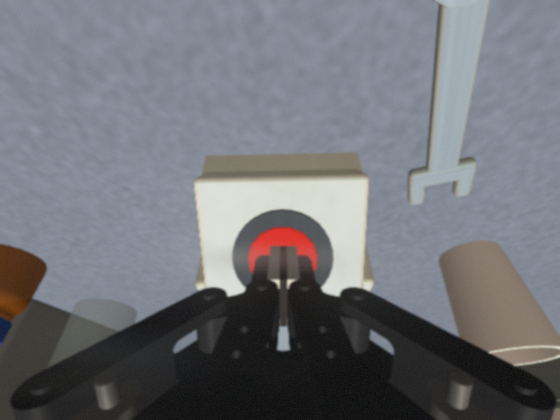

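```bash
python3 - <<'E'
from h import *
n=hdir([-np.sin(np.radians(35)),0,np.cos(np.radians(35))])
p=np.array(get_state()['position'])
move_l(p+n*.09,.12)
# view pose: above and in front of the rod, looking down
x=hdir([0,1,0]); rv=rotv([0,0,-1],x)
movep(hold([-.08,0,.26]),rv)
let_go()
f=snap('wrist','w6.png'); np.savez('w6.npz',T=f['T'])
for k in ['nose','button','lid_hinge','rod_end','sleeve_mid','holder']:
    r=tip_of('wrist',k); print(k,[(np.round(x['centre'],1).tolist(),round(x['score'],2)) for x in r[:3]])
t=snap('top','t6.png')
for k in ['nose','button','lid_hinge','rod_end','sleeve_mid','holder']:
    r=tip_of('top',k); print(k,[(np.round(x['centre'],1).tolist(),round(x['score'],2)) for x in r[:3]])
g=snap('side','s6.png')
for k in ['nose','button','lid_hinge','rod_end','sleeve_mid','holder']:
    r=tip_of('side',k); print(k,[(np.round(x['centre'],1).tolist(),round(x['score'],2)) for x in r[:3]])
for k,h in dict(nose=[-.125,0,.055],rod=[-.06,0,.125],hinge=[.115,0,.175]).items(): print(k,[proj(c,hold(h)).round(1).tolist() for c in (f,t,g)])
s=get_state();print(s['clock'],s['position'])
E
```

```text
nose [([285.2, 143.1], 0.89), ([341.5, 92.7], 0.66), ([284.8, 209.9], 0.29)]
button [([284.2, 140.9], 0.93)]
lid_hinge []
rod_end [([285.2, 210.2], 0.57)]
sleeve_mid [([285.3, 266.8], 0.68), ([74.0, 125.6], 0.41)]
holder [([285.3, 223.9], 0.71)]
nose [([216.4, 238.1], 0.8)]
button [([211.7, 235.8], 0.64)]
lid_hinge []
rod_end [([193.7, 228.5], 0.75)]
sleeve_mid []
holder [([181.4, 227.5], 0.79)]
nose [([299.5, 274.8], 0.87)]
button [([302.8, 272.3], 0.53), ([199.0, 290.5], 0.2)]
lid_hinge [([267.5, 315.7], 0.59), ([291.3, 212.3], 0.28)]
rod_end [([295.6, 270.3], 0.9), ([295.0, 216.1], 0.41)]
sleeve_mid [([285.9, 294.8], 0.64)]
holder [([286.5, 329.1], 0.64)]
nose [[283.1, 144.2], [214.5, 236.8], [300.4, 274.5]]
rod [[283.1, 210.5], [191.2, 227.1], [292.4, 271.1]]
hinge [[283.1, 379.2], [132.4, 206.2], [262.8, 313.0]]
17.1083 [0.50763516 0.098083   0.25998233]
```

View pics/w6.png

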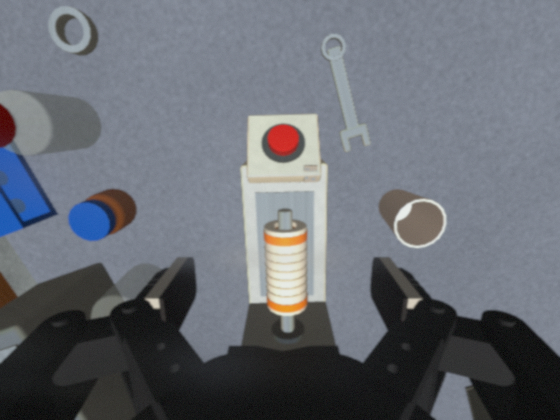

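View pics/t6.png

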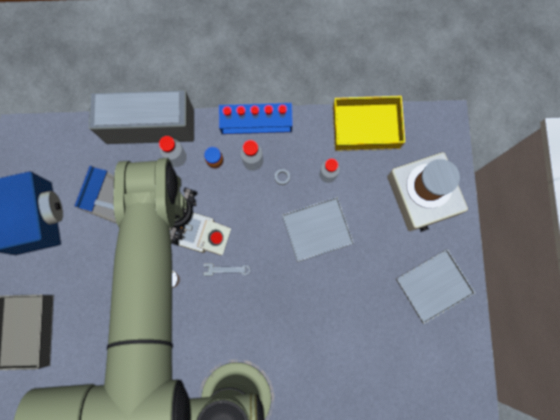

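View pics/s6.png

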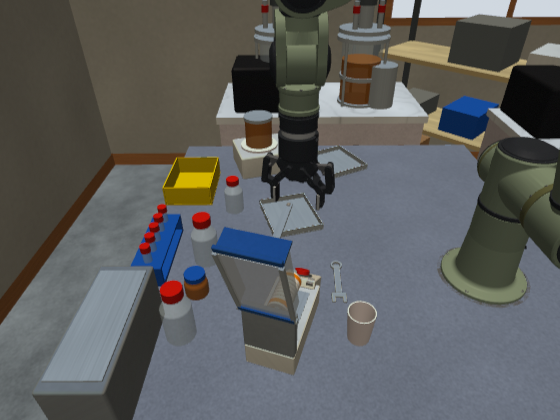

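```bash
cat >> h.py <<'E'
NOSE=NOSE+.002*np.array([-np.sin(YAW),np.cos(YAW),0])
E
python3 - <<'E'
from h import *
rv=rotv([0,0,-1],hdir([0,1,0]))
f=grab_frame('wrist'); s=get_state()
W=np.eye(4);W[:3,:3]=R.from_rotvec(s['eef_rot']).as_matrix();W[:3,3]=s['position'];f['T']=W@np.array(f['T_tool_cam'])
P=atz(f,(285.3,267.2),.125) # a bit above the axis: visible upper surface
hx=np.dot(P-hold([0,0,0]),hdir([1,0,0])); hy=np.dot(P-hold([0,0,0]),hdir([0,1,0])); print('sleeve holder x,y',hx,hy)
gx=min(max(hx,-.01),.045)
move_l(hold([gx,0,.16]),.15,rot=rv)
f=snap('wrist','w7.png')
hit=move_l(hold([gx,0,.078]),.08,until_force=5)
s=get_state(); print(hit,s['position'],s['contact_force'],s['clock'])
f=snap('wrist','w8.png'); f=snap('side','s8.png')
E
```

```text
sleeve holder x,y 0.007375907473545573 0.0005376895517472361
False [0.5361306  0.1810165  0.07855665] [-0.49180594  0.33887617  0.29265608] 19.4167
```

View pics/w8.png

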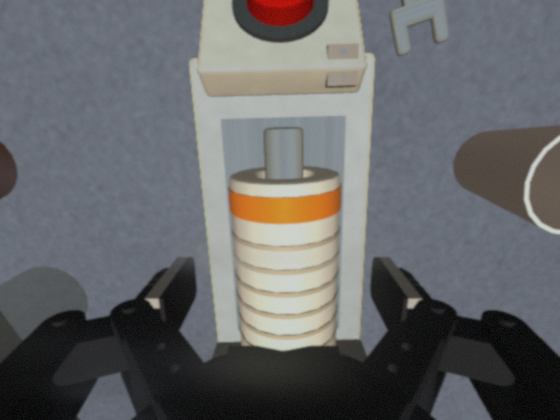

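View pics/s8.png

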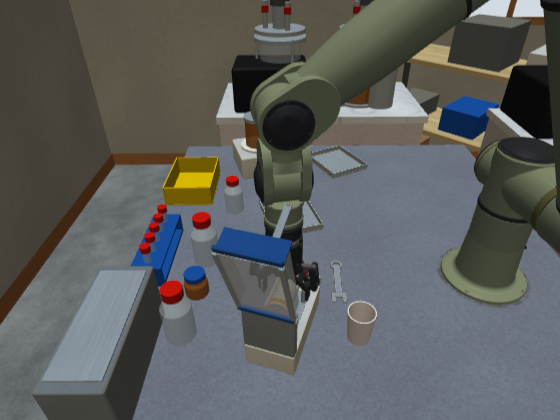

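```bash
python3 - <<'E'
from h import *
p=np.array(get_state()['position'])
hit=move_l([p[0],p[1],.068],.06,until_force=5)
print(hit); grab(40)
s=get_state(); print('gap',s['finger_gap'],np.round(s['contact_force'],2),s['clock'])
f=snap('wrist','w9.png')
E
```

```text
False
gap 0.5578315409148022 [-0.67  0.02  2.66] 20.275
```

View pics/w9.png

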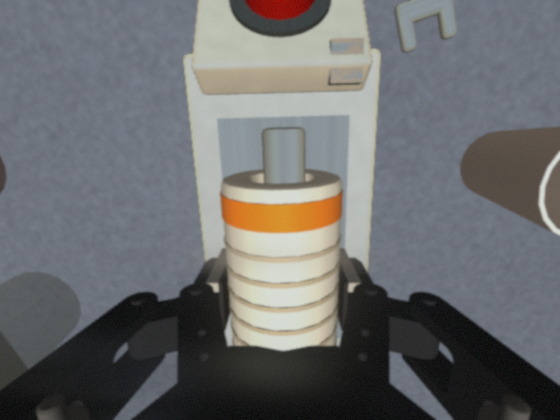

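```bash
python3 - <<'E'
from h import *
p=np.array(get_state()['position'])
for dz in [.0025,.005]:
    move_l(p+[0,0,dz],.03); sleep(.15); s=get_state(); print(dz,np.round(s['contact_force'],2))
q=p+[0,0,.005]
f=snap('wrist','w10.png')
hit=move_l(q-.03*hdir([1,0,0]),.06,until_force=8); s=get_state(); print(hit,np.round(s['contact_force'],2),s['finger_gap'],s['clock'])
f=snap('wrist','w11.png')
E
```

```text
0.0025 [-0.77  0.19 -0.66]
0.005 [ 0.32  0.26 -0.97]
False [-0.71  0.47 -1.65] 0.5561621475325684 21.825
```

View pics/w11.png

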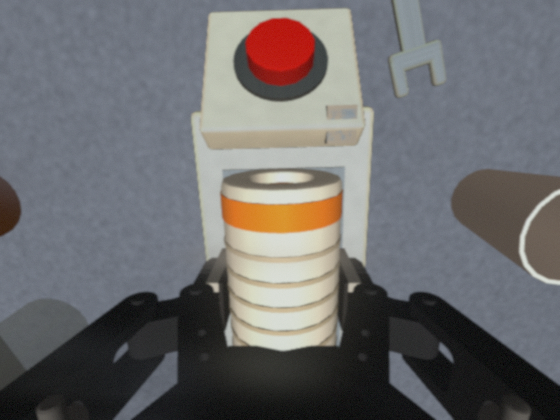

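```bash
cat >> h.py <<'E'
TR=np.array([.510,-.278,0]); TY=np.radians(106.5)
RVT=rotv([0,0,-1],[np.cos(TY+np.pi/2),np.sin(TY+np.pi/2),0])
E
python3 - <<'E'
from h import *
q=np.array(get_state()['position'])
hit=move_l(q-.115*hdir([1,0,0]),.10,until_force=8); s=get_state(); print(hit,np.round(s['contact_force'],2),s['finger_gap'],s['clock'])
if not hit:
    q=np.array(s['position'])
    move_l(q+[0,0,.10],.15)
    print(ik(TR+[0,0,.17],RVT))
    move_l(TR+[0,0,.16],.15,rot=RVT)
    s=get_state(); print(s['position'],s['finger_gap'],np.round(s['contact_force'],2),s['clock'])
f=snap('wrist','w12.png'); np.savez('w12.npz',T=f['T'])
for c in [(-1,-1),(-1,1),(1,1),(1,-1)]:
    a=np.array([.08*c[0],.095*c[1]]); t=TY-np.pi/2
    print(proj(f,[TR[0]+np.cos(t)*a[0]-np.sin(t)*a[1],TR[1]+np.sin(t)*a[0]+np.cos(t)*a[1],.022]).round(0))
g=snap('side','s12.png')
E
```

```text
False [ 0.17  0.33 -1.  ] 0.5573228831616998 23.175
[-0.62612484  0.40732179 -0.16468023  0.99879431  0.         -2.48490049]
[ 0.50999718 -0.27755582  0.16007753] 0.5557840094414209 [-0.85 -0.2  -0.3 ] 26.3
[365.  96.]
[352. 272.]
[214. 272.]
[201.  96.]
```

View pics/w12.png

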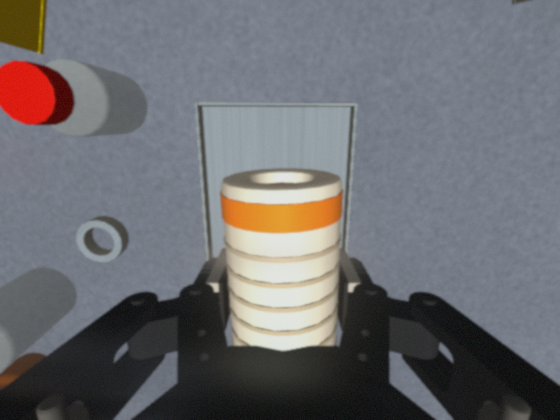

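View pics/s12.png

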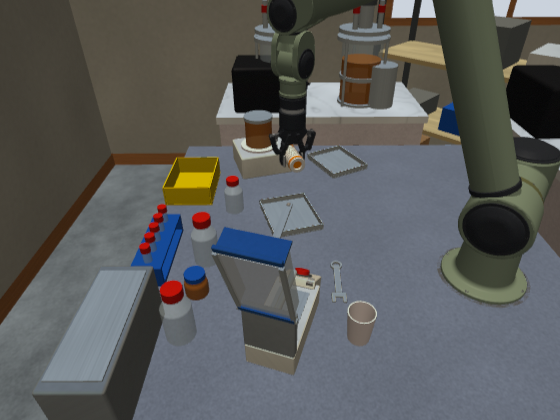

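```bash
sed -i 's/TR=np.array(\[.510,-.278,0\])/TR=np.array([.514,-.270,0])/' h.py
python3 - <<'E'
from h import *
move_l(TR+[0,0,.06],.12,rot=RVT)
h1=move_l(TR+[0,0,-.012],.06,until_force=6); s=get_state(); print(h1,s['position'],np.round(s['contact_force'],2),s['clock'])
if not h1:
    sleep(.2)
    h1=move_l(TR+[0,0,-.035],.015,until_force=3); s=get_state(); print(h1,s['position'],np.round(s['contact_force'],2),s['clock'])
f=snap('wrist','w13.png'); g=snap('side','s13.png')
E
```

```text
False [ 0.51437728 -0.27023522 -0.01155463] [ 0.26  0.21 -1.04] 28.7333
True [ 0.51396295 -0.26996008 -0.02499315] [0.29 0.25 5.35] 29.85
```

View pics/w13.png

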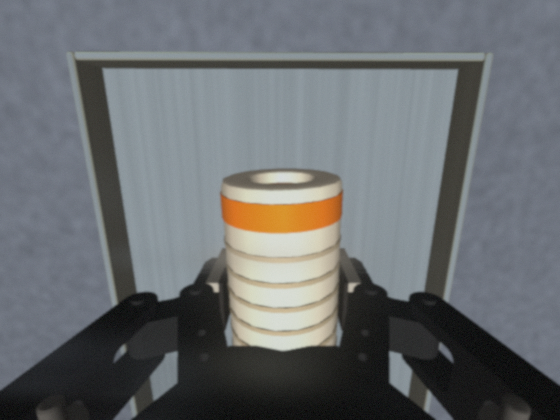

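View pics/s13.png

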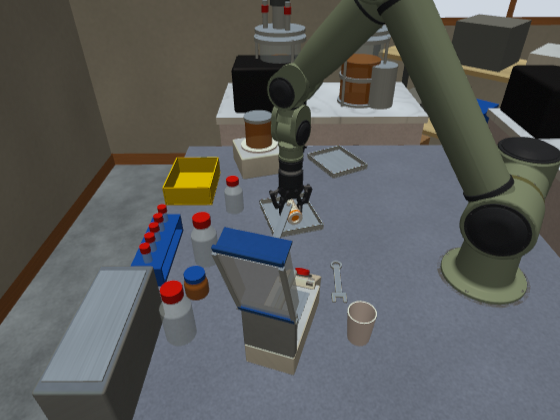

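```bash
python3 - <<'E'
from h import *
let_go(); sleep(.3)
s=get_state(); print(np.round(s['contact_force'],2),s['finger_gap'])
p=np.array(s['position'])
f=snap('wrist','w14.png')
move_l(p+[0,0,.06],.06); move_l(p+[0,0,.2],.15)
f=snap('wrist','w15.png'); sleep(.5)
f=snap('wrist','w16.png'); g=snap('side','s16.png'); t=snap('top','t16.png')
a=cv2.absdiff(cv2.imread('pics/w15.png'),cv2.imread('pics/w16.png')).max(); print('diff',a, get_state()['clock'])
E
```

```text
[ 0.33 -1.15  1.07] 0.9986588507220234
diff 104 33.7
```

View pics/w16.png

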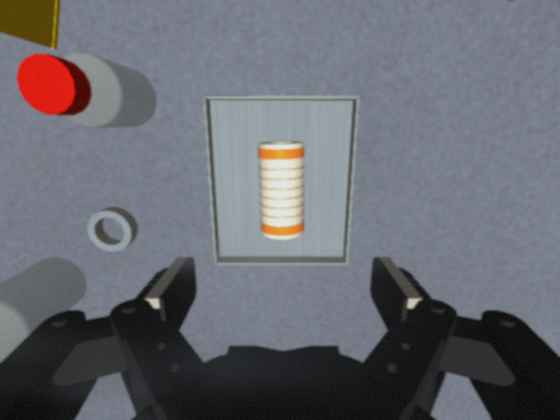

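View pics/s16.png

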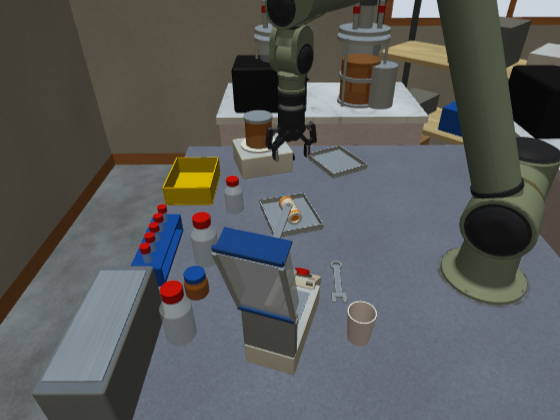

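```bash
python3 - <<'E'
from h import *
f=snap('wrist','w17.png')
r=silhouettes('wrist','sleeve'); print([(x['centre'],x['score']) for x in r[:2]])
sleep(1); f=snap('wrist','w18.png'); r=silhouettes('wrist','sleeve'); print([(x['centre'],x['score']) for x in r[:2]])
a=cv2.absdiff(cv2.imread('pics/w17.png'),cv2.imread('pics/w18.png'));print(a.max(),a.mean(),get_state()['clock'])
E
```

```text
[([280.4, 190.8], 0.66)]
[([282.8, 186.8], 0.64)]
27 1.7564880952380952 34.9
```

View pics/t16.png

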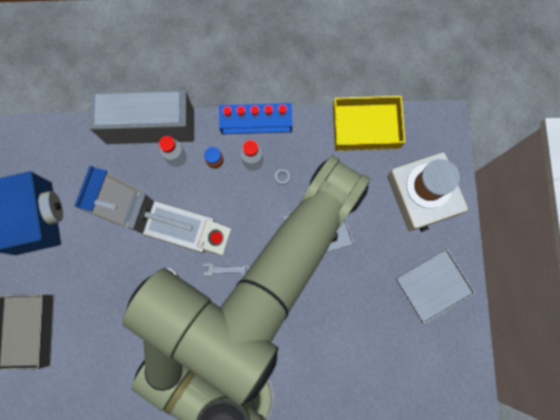

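Between the last two wrist pictures only noise changed, so the sleeve is at rest. The lid is open and the bench is otherwise as it was.

```bash
python3 -c "
from cell import *
print(sign_off(), get_state()['clock'])"
```

```text
the job is handed in; nothing more can be done
the job is handed in; nothing more can be done
```

The job is done and handed in at about 35 s. The lid is sprung open, and the sleeve lies on its side on the floor of the tray nearest the robot's base.

- **Button:** I pressed it along its axis with the fingers shut. The force peaked at about 10 N, at the hard stop, and the lid swung open.
- **Sleeve:** I gripped it at 40 N, lifted it 5 mm to centre it on the rod, and slid it off the free end; the 8 N stop never tripped. I lowered it until it touched the tray floor (about 5 N), then released it.
- **Last checks:** The sleeve lies still near the middle of the tray. The side and top pictures show the lid open. The other things show no sign of having moved, though the arm hid the beaker and one bottle in the last top picture.
- **Disagreement found:** The fingertips sit about 26 mm short of the reported TCP, judging by the wrist pictures and by how late the button was touched. I corrected for this, and the tray-floor contact came at the height I predicted.
- **Noisy readings:** The wrist force wandered by about 1 N, so I can't say exactly where the button was first touched. The trained network put the sleeve's centre a few pixels apart in two pictures in which nothing had visibly moved.

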